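# Lower and lock the tilting microscope head

## Robot

A 6-joint arm with a two-finger parallel gripper is mounted at the origin on the work surface. World frame = base frame: x ahead of the robot, y to its left, z up, the work surface at z = 0. Lengths are in m, angles in rad, forces in N, time in s.
With the tool pointing down it reaches from about 0.3 to 0.75 m from the base axis. Payload 8.5 kg.
Tool frame: the origin (TCP) lies at the very end of the fingers, on their centre line; the grasp point (between the pads) lies robot.grip_depth behind it (robot.grip_depth is the distance from the TCP to the grasp point, in m); z points along the fingers, x is the direction in which the jaws open and shut, and the axes are right-handed (so a half turn about z gives the same grasp; the last joint's range is limited). The gripper opens to 88 mm and grips with 3 to 60 N. Pads are 18 mm wide; open, the fingers measure 123 mm over their backs; the gripper's body (75 mm by 187 mm) begins 45 mm behind the grasp point.
Start: joints at [0.976, 0.381, 1.297, -0, 1.464, -0.215], TCP at [0.204, 0.511, 0.239] pointing down, gripper open.
Joint ranges: [-3.11, 3.11], [-0.89, 2.33], [0.22, 2.48], [-1.42, 4.56], [0.17, 2.85], [-2.88, 2.88]. Speed limits (rad/s): [2.39, 2.39, 3.14, 3.14, 3.14, 3.14].

## Interface

Orientations are given as a unit quaternion [x, y, z, w].
In Python, from workcell import robot, cams gives the robot as it stands. The module is installed in compiled form; this text tells all that it offers.
- The arm moves only by the tool play_rows, never from a script. Its arguments are lists of equal length, an entry for each row: "fingers": the closure in counts, from 0 (fully open) to 255 (shut); "offset": the shift along the tool's x, y, z in cm, a list of three; "turn": the turn about the tool's z in rad. A call has 1 to 20 rows; each row shifts and turns the commanded pose from where the row before left it, along the tool's axes as they then stand; what a row does not reach is not made up. A row lasts 1/10 s, in which the tool goes at most 50 mm and 8.59 degrees, less where a joint would pass 70% of its speed; a pose out of reach is approached as far as the arm can. A call is refused whole if a number of a shift passes 5 or a number of a turn 0.15, either way. A call with a gripper value outside its range is refused whole. The fingers move at their own pace and stop on an object; "squeeze" is the grip in N (left out, the last holds). Time passes only in rows, so rows that do not move let the fingers close. It gives the time, the measured TCP pose, the force and the opening at its end, in the units of the state.
- robot.read_state(): the state, without advancing time (a new reading comes with each control period).
- cams.get_image(name): name is "side" or "top" or "wrist"; returns (picture, depth): 400x640x3 uint8, red, green, blue; 400x640 float32, m along the optical axis (not along the pixel's ray), 0 where there is no reading.
- cams.camera_model(name): a dict with "camera_matrix" (3x3 intrinsics, pixels), "camera_from_world" (4x4, takes a point from world to camera coordinates). Camera axes: x right, y up, looking along -z (the intrinsics and any distortion apply to the point x, -y, -z); pixel columns grow to the right and rows downward; lengths in m; the calibration is good to about 2 mm. A picture is of the moment at which its call begins: read the wrist's pose just before it. camera_model takes no time and is no camera call; for the wrist camera it gives the pose at the moment of the call.
- robot.job_done(): hands the job in, once; it reports no verdict.
The state is a dict: "time": time; "joint_positions": joint angles; "dq": joint speeds; "effort": joint torques, N m; "tcp_pos": TCP position; "eef_rot": TCP orientation; "ft_force": force on the tool from outside, world axes, zero at the start; "ft_torque": the same for the moment, N m; "width": opening from 0.0 (shut) to 1.0 (fully open).
Only numpy, scipy, OpenCV 4.12 (cv2) and the standard library are available. Lean on these libraries where they do the work, as an engineer would, in place of code of your own. Each camera call takes 0.05 s, during which the arm holds its last target.

## Task

The tilting head of the small inspection stand is held up by a ratchet. With the fingertips, press the tail of the pawl all the way down so that its nose comes free of the teeth, then push the raised head down by the paddle at its end until it rests level on its stop, and then press the pawl's nose back fully down between the teeth to lock it. Only touch and push: do not force or lift the head while the ratchet holds it, and leave everything else on the bench where it is.

Things in the scene. Friction and masses are not known exactly. Their poses are not given: they have to be found in the camera images.
- stand: heavy fixed inspection stand: grey base plate 130 (x) x 330 (y) x 15 mm, origin at the centre of its underside. Two steel cheek plates carry the head's hinge and the pawl's pin; both turn about axes along the stand's x, everything moves in its plane x = 0. The head reaches from the hinge towards the stand's +y, the pawl's tail towards its -y.
- head_hinge (a point): on the axis of the head's hinge, in the middle of the toothed hub, at y = -40, z = 110 mm in the stand's frame. The hub (tooth tips at 60 mm radius) turns with the head; its teeth are 0.24 rad apart, and the pawl's nose in one of their notches (head at 0, 0.24, 0.48 or 0.72 rad, 0.04 rad play) stops the head being lowered.
- head (a joint): tilt of the head, rad: 0 = level, down on its stop; positive = raised (starts near 0.72). A white bar with a black lens barrel and ring light 100 mm from the hinge (from 31 mm above to 43 mm below the bar's centre line) and a paddle at its end. Stiff hinge: with the pawl free it stays where it is left and needs 3 to 6 N down on the paddle to move.
- paddle (a point): centre of the upper face of the black ribbed paddle at the outer end of the head, 46 mm wide (stand's x) x 62 mm long x 12 mm thick; 185 mm out from the hinge axis and 6 mm above the line through it. Its z axis is normal to the face, its y axis points outward along the head. It swings on an arc about the hinge.
- pawl (a joint): angle of the steel rocker pawl, rad: 0 = nose fully down between the teeth (engaged); 0.35 = tail pressed all the way down, nose well clear of the teeth (free). The nose clears the tooth tips at about 0.13. It has friction and no spring: it stays where it is left. About 2 to 3 N on either end moves it.
- pawl_tail (a point): centre of the upper face of the pawl's tail pad, a 34 x 34 x 7 mm steel pad 52 mm from the pin on the side away from the head, 178 mm above the bench when engaged; it goes down about 18 mm to press the pawl free
- pawl_nose (a point): centre of the upper face of the pawl's nose pad, a 30 (stand's x) x 28 x 6 mm steel pad over the top of the toothed hub, 66 mm from the pin on the head's side, 189 mm above the bench when engaged; free, it stands about 22 mm higher; pressing it down puts the nose back between the teeth
- board: loose green circuit board, 66 x 48 x 4 mm, lying on the stand's round stage under the microscope head; origin at the centre of its underside
- spool: loose white spool of solder wire, 52 mm across, 40 mm high, standing beside the stand on its -x side; origin at the centre of its underside
- jar: loose jar of flux, 42 mm across, 50 mm high, standing beside the stand on its +x side; origin at the centre of its underside
- driver: loose screwdriver 150 mm long lying beside the stand on its +x side, handle to its own -x; origin under its middle
- tweezers: loose steel tweezers 120 mm long, 9 mm high, lying beside the stand on its -x side; origin under their middle
- parts_tray: loose grey divided tray, 110 x 80 x 25 mm, on the right of the bench; origin at the centre of its underside
- mug: loose white mug, 80 mm across, 90 mm high, on the left of the bench; origin at the centre of its underside
Things that resemble listed ones, but are neither listed nor needed, are in the scene too. There is more than one size of the jar; the one meant has the size given above.

How it is judged:
By the outcome, as a careful person would: the job done as asked, in the order asked, and still so for the second after the job is handed in, with the robot touching nothing.
It also fails if it takes over 54 s, if anything falls off the work surface, if the arm or the gripper's body presses on something with over 40 N, if the wrist force passes 120 N, or if a joint passes its speed limit or range.

## Working session

There is one attempt and no reset: what is moved stays moved. The work goes in short steps, Python scripts to look and compute and a tool call to move; the robot and the scene stay as the last step left them, time stands still between calls to the robot, and variables do not carry over. Pictures are saved under pics/ and viewed, and the job is handed in when it is done.

Besides the shell and the picture viewer there is one more tool, called as a command line: name --pt "numbers of a row" for each row, then --argument value for the rest. play_rows: Moves the arm, as the interface text tells. Its arguments: {"type":"object","properties":{"fingers":{"type":"array","items":{"type":"number"}},"offset":{"type":"array","items":{"type":"array","items":{"type":"number"}}},"turn":{"type":"array","items":{"type":"number"}},"squeeze":{"type":"number"}},"required":["fingers","offset","turn"]}

```bash
mkdir -p pics; ls
python3 - <<'E'
from workcell import robot, cams
import cv2, numpy as np
s=robot.read_state(); print({k:np.round(v,3) for k,v in s.items()}, robot.grip_depth)
for n in ("side","top","wrist"):
    m=cams.camera_model(n); p,d=cams.get_image(n)
    cv2.imwrite(f"pics/a_{n}.png",p[:,:,::-1]); np.savez(f"a_{n}.npz",p=p,d=d,K=m["camera_matrix"],T=m["camera_from_world"])
    print(n,{k:(np.round(v,3).tolist() if not isinstance(v,str) else v) for k,v in m.items()}, (d>0).mean())
E
```

```text
pics
{'time': np.float64(0.0), 'joint_positions': array([ 0.976,  0.381,  1.298, -0.   ,  1.464, -0.215]), 'dq': array([-0.001,  0.003, -0.001, -0.   , -0.001, -0.001]), 'effort': array([ 0.0000e+00, -4.3794e+01, -2.2455e+01,  7.1000e-02,  3.5000e-02,
       -0.0000e+00]), 'tcp_pos': array([0.204, 0.511, 0.238]), 'eef_rot': array([ 0.828,  0.561, -0.001,  0.   ]), 'ft_force': array([0.808, 0.034, 0.003]), 'ft_torque': array([-0.075, -0.005, -0.012]), 'width': np.float64(1.002)} 0.0187
side {'camera_matrix': [[406.385, 0.0, 313.067], [0.0, 406.385, 198.279], [0.0, 0.0, 1.0]], 'camera_from_world': [[0.843, -0.538, 0.001, -0.468], [0.389, 0.611, 0.689, -0.318], [-0.371, -0.581, 0.725, -1.039], [0.0, 0.0, 0.0, 1.0]]} 0.99602734375
top {'camera_matrix': [[504.913, 0.0, 319.864], [0.0, 504.913, 199.255], [0.0, 0.0, 1.0]], 'camera_from_world': [[0.021, -1.0, 0.017, -0.016], [0.995, 0.023, 0.099, -0.563], [-0.1, 0.015, 0.995, -1.868], [0.0, 0.0, 0.0, 1.0]]} 0.99580859375
wrist {'camera_matrix': [[295.941, 0.0, 315.049], [0.0, 295.941, 196.263], [0.0, 0.0, 1.0]], 'camera_from_world': [[0.371, 0.929, -0.001, -0.55], [-0.886, 0.353, -0.302, 0.042], [-0.28, 0.113, 0.953, -0.391], [0.0, 0.0, 0.0, 1.0]]} 0.99605078125
```

View pics/a_side.png

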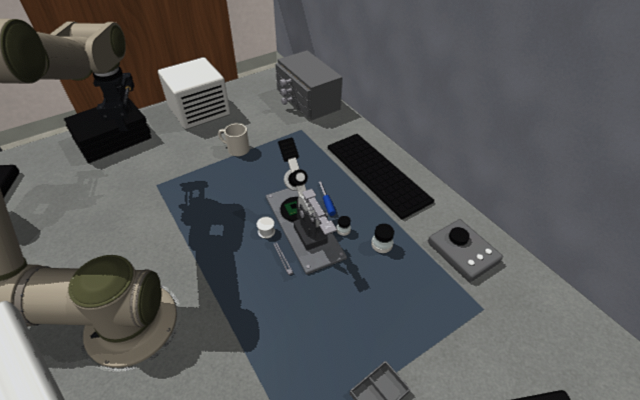

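View pics/a_top.png

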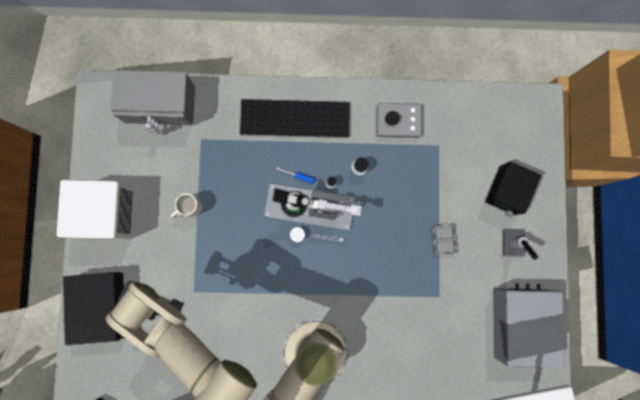

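View pics/a_wrist.png

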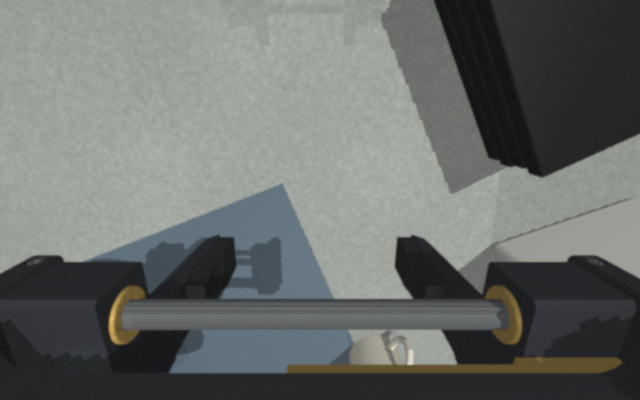

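The side view shows the stand at about (310,225) with its head raised towards (288,150). In the top view it spans about (265–355, 185–230), with the head pointing image-left, which is world +y.

```bash
cat > h.py <<'E'
import numpy as np, cv2
def load(n,pre='a'):
    z=np.load(f"{pre}_{n}.npz"); return z['p'],z['d'],z['K'],z['T']
def ray(K,T,u,v):
    d=np.array([(u-K[0,2])/K[0,0],-(v-K[1,2])/K[1,1],-1.]); R=T[:3,:3]
    return -R.T@T[:3,3], R.T@d
def onz(K,T,u,v,z):
    o,d=ray(K,T,u,v); return o+d*(z-o[2])/d[2]
def dep(K,T,D,u,v):
    o,d=ray(K,T,u,v); return o+d*D[int(round(v)),int(round(u))]
def proj(K,T,P):
    c=T[:3,:3]@np.asarray(P)+T[:3,3]; return np.array([K[0,2]+K[0,0]*c[0]/-c[2],K[1,2]+K[1,1]*-c[1]/-c[2]])
E
python3 - <<'E'
from h import *
p,_,K,T=load('top'); cv2.imwrite('pics/b_top.png',cv2.resize(p[155:265,250:390,::-1],None,fx=5,fy=5,interpolation=cv2.INTER_CUBIC))
p,_,K,T=load('side'); cv2.imwrite('pics/b_side.png',cv2.resize(p[130:290,240:400,::-1],None,fx=3.75,fy=3.75,interpolation=cv2.INTER_CUBIC))
E
```

```text
(no output)
```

View pics/b_top.png

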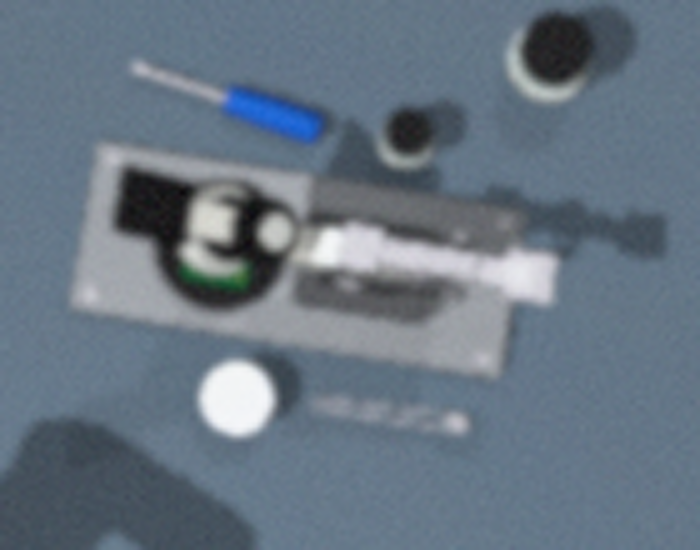

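View pics/b_side.png

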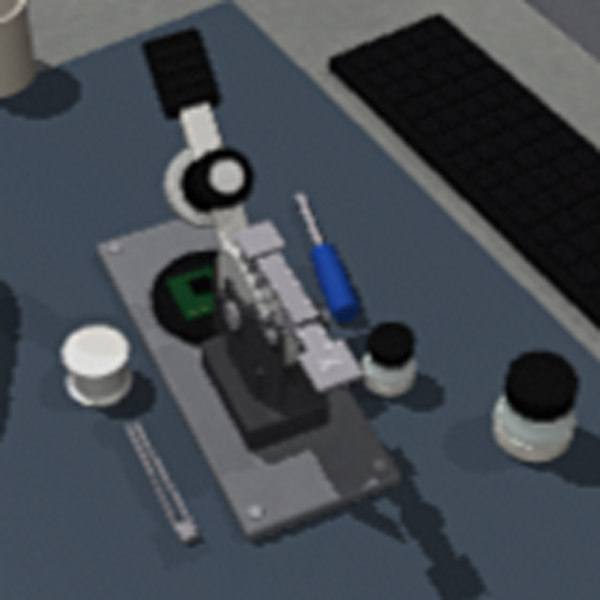

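Run:
```python
from h import *
p,D,K,T=load('top')
# base-plate: grey (low saturation) pixels vs bluish mat in ROI; project to z=15mm
h=cv2.cvtColor(p,cv2.COLOR_RGB2HSV)
cs=[(270,183.6),(355,197.4),(350,230.6),(264.6,216.6)]
for z in (0.015,): 
    P=np.array([onz(K,T,u,v,z) for u,v in cs]); print(P.round(4)); print(P.mean(0), np.linalg.norm(np.diff(np.vstack([P,P[:1]]),axis=0),axis=1))
p2,D2,K2,T2=load('side')
cs2=[(240+x/3.75,130+y/3.75) for x,y in [(100,245),(395,480),(252,532)]]
for c in cs2: print('side',onz(K2,T2,*c,0.015).round(4))
def two(a,b):
    o1,d1=ray(K,T,*a); o2,d2=ray(K2,T2,*b)
    t=np.linalg.lstsq(np.stack([d1,-d2],1),o2-o1,rcond=None)[0]
    A=o1+d1*t[0];B=o2+d2*t[1]; return ((A+B)/2).round(4),np.linalg.norm(A-B).round(4)
print('tail',two((356.6,210),(328,226)), onz(K,T,356.6,210,.178),onz(K2,T2,328,226,.178),dep(K,T,D,357,210),dep(K2,T2,D2,328,226))
print('nose',onz(K2,T2,309.9,194,.189),dep(K2,T2,D2,310,194),onz(K,T,250+343/5,155+248/5,.189),dep(K,T,D,319,205))
print('paddle',two((280,195),(288.3,149.5)),dep(K2,T2,D2,288,149))
print(p[185:235:3,352].tolist())
```

```text
[[ 0.6198  0.1859  0.015 ]
 [ 0.5747 -0.1371  0.015 ]
 [ 0.4487 -0.12    0.015 ]
 [ 0.4942  0.2023  0.015 ]]
[0.53434305 0.03280038 0.015     ] [0.32614546 0.12714747 0.32556903 0.12663512]
side [0.5018 0.1995 0.015 ]
side [ 0.5741 -0.1409  0.015 ]
side [ 0.4576 -0.122   0.015 ]
tail (array([ 0.5146, -0.1296,  0.1844]), np.float64(0.0031)) [ 0.51380705 -0.12941442  0.178     ] [ 0.51920279 -0.12585964  0.178     ] [ 0.51319644 -0.1300886   0.18596469] [ 0.51901625 -0.12611755  0.1783835 ]
nose [ 0.5351206  -0.01469166  0.189     ] [ 0.53495032 -0.01547232  0.1897726 ] [0.52856601 0.00236425 0.189     ] [0.52724361 0.00095877 0.18872848]
paddle (array([0.5548, 0.1325, 0.2315]), np.float64(0.0015)) [0.5516723  0.12677219 0.23883346]
[[99, 116, 130], [100, 118, 134], [102, 117, 135], [67, 80, 91], [98, 101, 105], [110, 112, 118], [116, 120, 126], [205, 202, 211], [228, 229, 234], [219, 217, 223], [139, 143, 150], [97, 105, 117], [81, 94, 105], [92, 105, 121], [92, 108, 125], [98, 117, 135], [101, 116, 136]]
```

play_rows --fingers '[255, 255, 255, 255, 255, 255, 255, 255, 255]' --pt "0 0 -1.1" --pt "0 0 -1.1" --pt "0 0 -1.1" --pt "0 0 -1.1" --pt "0 0 -1.1" --pt "0 0 -1.1" --pt "0 0 -1.1" --pt "0 0 -1.1" --pt "0 0 -1.1" --turn '[0.148, 0.148, 0.148, 0.148, 0.148, 0.148, 0.148, 0.148, 0.148]' --squeeze 20

```text
time: 1.05
tcp_pos: [0.2038, 0.5107, 0.3379]
eef_rot: [0.997, -0.073, -0.0, 0.0]
ft_force: [-0.0, 0.1, 0.4]
width: 0.205
```

play_rows --fingers '[255, 255, 255, 255, 255, 255, 255, 255, 255, 255, 255, 255, 255, 255, 255, 255, 255, 255, 255]' --pt "2.2 3.4 0" --pt "2.2 3.4 0" --pt "2.2 3.4 0" --pt "2.2 3.4 0" --pt "2.2 3.4 0" --pt "2.2 3.4 0" --pt "2.2 3.4 0" --pt "2.2 3.4 0" --pt "2.2 3.4 0" --pt "2.2 3.4 0" --pt "2.2 3.4 0" --pt "2.2 3.4 0" --pt "2.2 3.4 0" --pt "2.2 3.4 0" --pt "2.2 3.4 0" --pt "2.2 3.4 0" --pt "2.2 3.4 0" --pt "2.2 3.4 0" --pt "0 0 0" --turn '[0, 0, 0, 0, 0, 0, 0, 0, 0, 0, 0, 0, 0, 0, 0, 0, 0, 0, 0]'

```text
time: 2.95
tcp_pos: [0.511, -0.1545, 0.336]
eef_rot: [0.997, -0.072, -0.001, -0.0]
ft_force: [-1.2, 0.4, -1.3]
width: 0.007
```

```bash
cat > snap.py <<'E'
from workcell import robot, cams
import cv2, numpy as np, sys
s=robot.read_state(); print({k:np.round(s[k],3).tolist() for k in ('time','tcp_pos','eef_rot','ft_force','width','joint_positions')})
pre=sys.argv[1]
for n in sys.argv[2:]:
    m=cams.camera_model(n); p,d=cams.get_image(n)
    cv2.imwrite(f"pics/{pre}_{n}.png",p[:,:,::-1]); np.savez(f"{pre}_{n}.npz",p=p,d=d,K=m["camera_matrix"],T=m["camera_from_world"])
E
python3 snap.py c wrist
```

```text
{'time': 2.95, 'tcp_pos': [0.511, -0.155, 0.336], 'eef_rot': [0.997, -0.072, -0.001, -0.0], 'ft_force': [-1.199, 0.381, -1.254], 'width': 0.007, 'joint_positions': [-0.515, 0.303, 1.138, -0.001, 1.703, -0.371]}
```

View pics/c_wrist.png

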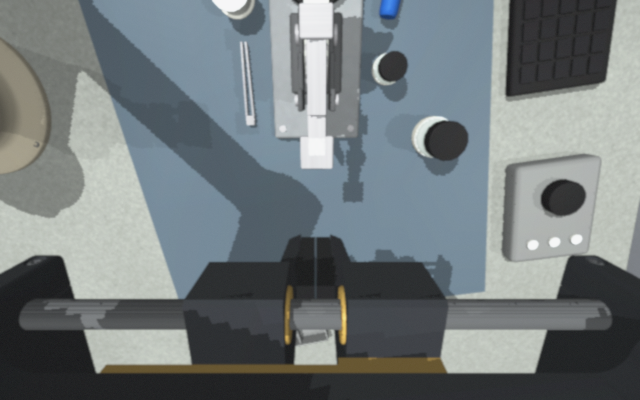

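The wrist view shows the tail pad at about (317,152), the nose pad at about (317,20), and the plate's near edge from (275,136) to (358,136). The small jar is at (390,67) and a larger look-alike is at (440,138); neither is needed.

Run:
```python
from h import *
p,D,K,T=load('wrist','c')
cv2.imwrite('pics/c_crop.png',cv2.resize(p[0:180,250:390,::-1],None,fx=4,fy=3.3,interpolation=cv2.INTER_CUBIC)[:600])
g=p.min(2)
m=(g>185).astype(np.uint8); n,l,st,c=cv2.connectedComponentsWithStats(m)
for i in range(1,n):
    if st[i,4]>100: print(st[i],c[i].round(1))
for r in (140,148,160): 
    x=np.where(g[r,280:350]>170)[0]+280; print(r,x.min(),x.max())
x=np.where(g[:180,317]>0)[0]
print(g[0:175,317].tolist())
print('depth heights col317',[(v,dep(K,T,D,317,v).round(3).tolist()) for v in range(2,172,8)])
```

```text
[212   0  35  18 353] [229.7   5.8]
[ 295    0   38   38 1259] [314.8  19. ]
[336   0  25  17 292] [350.3   8. ]
[494  11   8  32 136] [496.8  27.8]
[  489    16   151   247 13846] [582.4 135.4]
[ 299   40   34  129 2938] [315.4 109.9]
[373  54  11  28 107] [376.7  67.7]
[413 116  34  39 423] [423.5 131.2]
[277 122  13  13 101] [282.  128.3]
[    0   143   177   155 14015] [ 97.5 234.1]
[ 458  199  108   99 2549] [517.5 273. ]
[571 234  12  11 109] [576.3 238.7]
[549 237  12  11 109] [554.3 241.8]
[527 239  12  12 110] [532.5 244.4]
[ 101  331   89   32 2276] [149.3 346.3]
[ 442  331  102   41 3620] [490.6 350.1]
[296 337  39  26 714] [316.5 352.9]
140 300 332
148 300 332
160 301 332
[246, 246, 244, 238, 236, 238, 237, 237, 236, 236, 236, 236, 237, 238, 237, 236, 236, 237, 237, 237, 237, 238, 238, 237, 236, 235, 235, 235, 235, 235, 234, 235, 235, 236, 237, 235, 226, 194, 155, 146, 170, 205, 229, 233, 233, 233, 233, 233, 233, 233, 233, 233, 233, 232, 232, 232, 232, 232, 232, 232, 232, 232, 231, 231, 232, 231, 232, 232, 232, 231, 231, 232, 231, 231, 231, 231, 231, 231, 231, 231, 230, 2
[... 450 characters left out ...]
21, 121, 122, 121]
depth heights col317 [(2, [0.537, 0.014, 0.158]), (10, [0.535, -0.002, 0.191]), (18, [0.534, -0.007, 0.189]), (26, [0.533, -0.013, 0.19]), (34, [0.532, -0.02, 0.191]), (42, [0.532, -0.025, 0.186]), (50, [0.531, -0.032, 0.184]), (58, [0.53, -0.038, 0.185]), (66, [0.529, -0.045, 0.186]), (74, [0.528, -0.052, 0.186]), (82, [0.527, -0.059, 0.186]), (90, [0.526, -0.066, 0.186]), (98, [0.525, -0.073, 0.186]), (106, [0.524, -0.08, 0.185]), (114, [0.523, -0.087, 0.184]), (122, [0.522, -0.095, 0.179]), (130, [0.521, -0.103, 0.179]), (138, [0.519, -0.111, 0.179]), (146, [0.518, -0.119, 0.18]), (154, [0.517, -0.127, 0.18]), (162, [0.516, -0.135, 0.178]), (170, [0.51, -0.183, 0.001])]
```

View pics/c_crop.png

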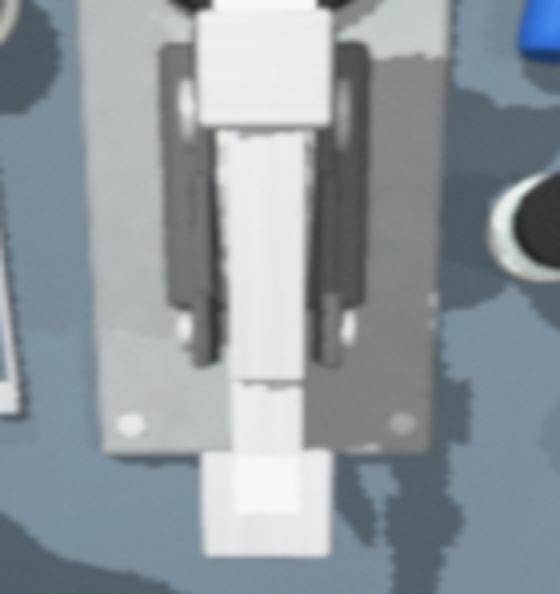

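Run:
```python
from h import *
p,D,K,T=load('wrist','c')
t=onz(K,T,316,152.3,.178); n=onz(K,T,315.8,20.5,.189); print('tail',t,'nose',n,'dist',np.linalg.norm((n-t)[:2]))
e1=onz(K,T,316,136.5,.178);e2=onz(K,T,316,168.2,.178);print('tail len',np.linalg.norm(e1-e2), 'width',np.linalg.norm(onz(K,T,299.5,152,.178)-onz(K,T,332.5,152,.178)))
y=(n-t)[:2]/np.linalg.norm((n-t)[:2]); print('stand y',y)
a=onz(K,T,275.5,136.5,.015);b=onz(K,T,358,136.5,.015);print(a,b,np.linalg.norm(a-b),(b-a)/np.linalg.norm(b-a)); mid=(a+b)/2
o=mid[:2]+0.165*y; print('origin',o,'tail in stand y',(t[:2]-o)@y,'nose',(n[:2]-o)@y)
p,D,K,T=load('side'); print('side paddle',proj(K,T,np.r_[o+ y*0.095,.236]))
tcp=np.array([.511,-.1545,.336]);q=-2*.997*.072
X=np.array([np.cos(2*np.arcsin(-.072)),np.sin(2*np.arcsin(-.072))]);Y=np.array([X[1],-X[0]]);print('toolx',X)
print('to tail tool xy cm',100*(t[:2]-tcp[:2])@X,100*(t[:2]-tcp[:2])@Y)
```

```text
tail [ 0.51626925 -0.12527485  0.178     ] nose [ 0.53291964 -0.00892543  0.189     ] dist 0.11753477839489763
tail len 0.0327825167946484 width 0.034045869927310984
stand y [0.14166354 0.98991487]
[ 0.45395867 -0.11760025  0.015     ] [ 0.58120003 -0.13614454  0.015     ] 0.1285855869120654 [ 0.98954601 -0.1442175   0.        ]
origin [0.54095383 0.03646356] tail in stand y -0.1636041644786989 nose -0.04606938608380129
side paddle [288.22015785 148.7306452 ]
toolx [ 0.989632   -0.14362627]
to tail tool xy cm 0.10171212879002399 -2.967894212760517
```

Pose checks: tail-to-nose is 117.5 mm against the given 118, the pad width is 34 mm, and the predicted paddle pixel matches the side view. Next I go to the tail, aiming slightly outboard because the pad tilts.

play_rows --fingers '[255, 255, 255, 255, 255, 255, 255, 255, 255, 255, 255, 255]' --pt "0.1 -1.1 0" --pt "0 -1.2 0" --pt "0 0 -0.0" --pt "0 0 2.5" --pt "0 0 2.5" --pt "0 0 2.5" --pt "0 0 2.5" --pt "0 0 2.0" --pt "0 0 1.5" --pt "0 0 0.8" --pt "0 0 0.2" --pt "0 0 0" --turn '[0, 0, 0, 0, 0, 0, 0, 0, 0, 0, 0, 0]'

```text
time: 4.2
tcp_pos: [0.5144, -0.1279, 0.1933]
eef_rot: [0.998, -0.07, 0.0, 0.0]
ft_force: [-0.7, -0.6, -0.1]
width: 0.006
```

```bash
python3 snap.py d wrist side
python3 - <<'E'
from h import *
p=load('wrist','d')[0][:,:,::-1]; q=load('side','d')[0][140:260,260:380,::-1]
cv2.imwrite('pics/d_crop.png',np.hstack([cv2.resize(p[:,200:440],(360,600)),cv2.resize(q,(440,600)[0:1]*1+(600,))]))
E
```

```text
{'time': 4.2, 'tcp_pos': [0.514, -0.128, 0.193], 'eef_rot': [0.998, -0.07, 0.0, 0.0], 'ft_force': [-0.691, -0.595, -0.074], 'width': 0.006, 'joint_positions': [-0.467, 0.384, 1.431, -0.0, 1.326, -0.327]}
```

View pics/d_crop.png

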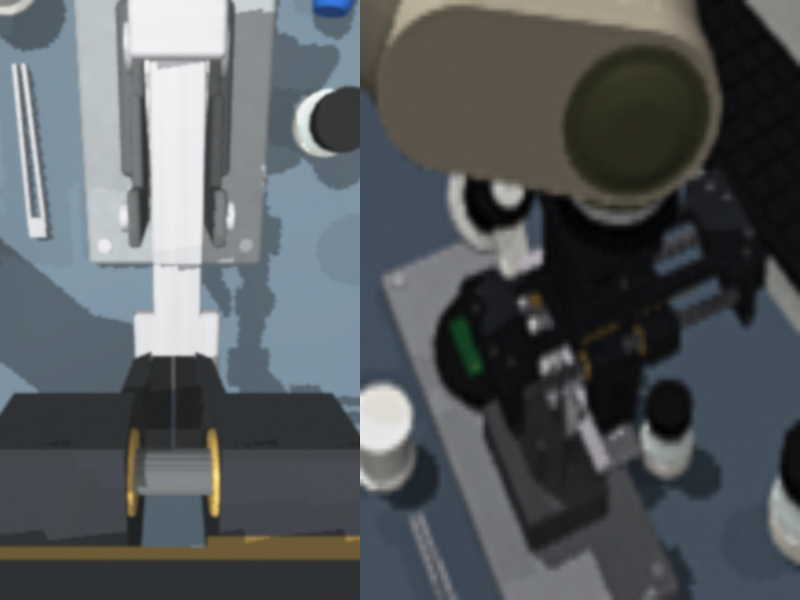

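Laterally the tip sits centred over the tail pad (crop 175,350). I shift 5 mm outboard and come down slowly.

play_rows --fingers '[255, 255, 255, 255, 255, 255, 255, 255, 255, 255, 255]' --pt "0.1 0.5 0" --pt "0 0 0.5" --pt "0 0 0.4" --pt "0 0 0.3" --pt "0 0 0.2" --pt "0 0 0.2" --pt "0 0 0.2" --pt "0 0 0.2" --pt "0 0 0.2" --pt "0 0 0.2" --pt "0 0 0" --turn '[0, 0, 0, 0, 0, 0, 0, 0, 0, 0, 0]'

```text
time: 5.4
tcp_pos: [0.5146, -0.1333, 0.1686]
eef_rot: [0.998, -0.07, 0.0, -0.0]
ft_force: [0.3, -2.2, 1.3]
width: 0.001
```

play_rows --fingers '[255, 255, 255, 255, 255, 255]' --pt "0 0 0.2" --pt "0 0 0.2" --pt "0 0 0.1" --pt "0 0 0.1" --pt "0 0 0.1" --pt "0 0 0" --turn '[0, 0, 0, 0, 0, 0]'

```text
time: 6.0
tcp_pos: [0.5144, -0.1332, 0.1616]
eef_rot: [0.998, -0.07, -0.0, -0.0]
ft_force: [0.2, -2.3, 2.2]
width: 0.004
```

play_rows --fingers '[255, 255, 255, 255]' --pt "0 0 0.1" --pt "0 0 0.1" --pt "0 0 0" --pt "0 0 0" --turn '[0, 0, 0, 0]'

```text
time: 6.4
tcp_pos: [0.5145, -0.1333, 0.1604]
eef_rot: [0.998, -0.07, 0.0, 0.0]
ft_force: [-1.6, -3.1, 8.5]
width: 0.001
```

play_rows --fingers '[255, 255, 255, 255]' --pt "0 0 0.1" --pt "0 0 0" --pt "0 0 0" --pt "0 0 0" --turn '[0, 0, 0, 0]'

```text
time: 6.8
tcp_pos: [0.5146, -0.1333, 0.1601]
eef_rot: [0.998, -0.07, 0.001, 0.0]
ft_force: [-4.1, -1.9, 13.1]
width: -0.0
```

```bash
python3 snap.py e wrist
python3 - <<'E'
from h import *
p,D,K,T=load('wrist','e')
for v in range(20,260,12): print(v,dep(K,T,D,316,v).round(3),p[v,316])
cv2.imwrite('pics/e_crop.png',cv2.resize(p[:260,220:420,::-1],None,fx=2.3,fy=2.3))
E
```

```text
{'time': 6.8, 'tcp_pos': [0.515, -0.133, 0.16], 'eef_rot': [0.998, -0.07, 0.001, 0.0], 'ft_force': [-4.062, -1.935, 13.103], 'width': -0.0, 'joint_positions': [-0.476, 0.42, 1.478, -0.0, 1.242, -0.335]}
20 [ 0.529 -0.032  0.206] [223 224 226]
32 [ 0.529 -0.034  0.202] [133 134 135]
44 [ 0.528 -0.038  0.202] [200 201 204]
56 [ 0.528 -0.041  0.199] [222 223 225]
68 [ 0.528 -0.044  0.197] [222 223 225]
80 [ 0.527 -0.048  0.197] [222 223 225]
92 [ 0.527 -0.052  0.194] [222 223 225]
104 [ 0.526 -0.056  0.193] [223 223 225]
116 [ 0.525 -0.06   0.191] [222 223 225]
128 [ 0.525 -0.065  0.189] [222 222 225]
140 [ 0.524 -0.07   0.189] [221 221 224]
152 [ 0.523 -0.075  0.186] [221 221 224]
164 [ 0.523 -0.08   0.185] [221 222 224]
176 [ 0.522 -0.085  0.183] [220 222 224]
188 [ 0.521 -0.092  0.179] [220 222 224]
200 [ 0.52 -0.1   0.17] [214 214 216]
212 [ 0.519 -0.108  0.167] [214 214 217]
224 [ 0.518 -0.115  0.164] [230 230 232]
236 [ 0.517 -0.123  0.162] [202 203 206]
248 [ 0.517 -0.124  0.174] [78 78 80]
```

View pics/e_crop.png

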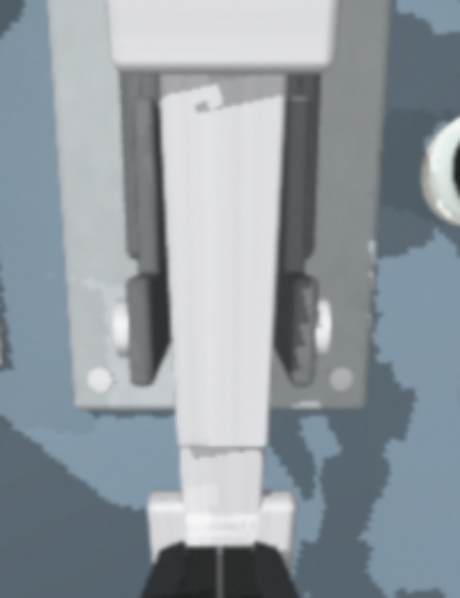

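The pawl is fully free: the beam slopes about 0.36 rad and it met a stop at 13 N. Next I lift off and go over the paddle.

play_rows --fingers '[255, 255, 255, 255, 255, 255, 255, 255, 255, 255, 255, 255, 255, 255, 255, 255, 255, 255, 255, 255]' --pt "0 0 -0.5" --pt "0 0 -1.5" --pt "0 0 -3" --pt "0 0 -3" --pt "0 0 -3" --pt "0 0 -3" --pt "0 -0.8 0" --pt "0 -2.5 0" --pt "0 -2.5 0" --pt "0 -2.5 0" --pt "0 -2.5 0" --pt "0 -2.5 0" --pt "0 -2.5 0" --pt "0 -2.5 0" --pt "0 -2.5 0" --pt "0 -2.5 0" --pt "0 -1.5 0" --pt "0 -1.0 0" --pt "0 0 0" --pt "0 0 0" --turn '[0, 0, 0, 0, 0, 0, 0, 0, 0, 0, 0, 0, 0, 0, 0, 0, 0, 0, 0, 0]'

```text
time: 8.85
tcp_pos: [0.5506, 0.1218, 0.2985]
eef_rot: [0.998, -0.071, -0.0, 0.0]
ft_force: [0.2, -0.1, 0.1]
width: 0.009
```

```bash
python3 snap.py f wrist side
python3 - <<'E'
from h import *
p=load('wrist','f')[0][:,:,::-1]; q=load('side','f')[0][100:260,240:400,::-1]
cv2.imwrite('pics/f_crop.png',np.hstack([cv2.resize(p[:,200:440],(360,600)),cv2.resize(q,(440,600))]))
E
```

```text
{'time': 8.85, 'tcp_pos': [0.551, 0.122, 0.298], 'eef_rot': [0.998, -0.071, -0.0, 0.0], 'ft_force': [0.205, -0.15, 0.136], 'width': 0.009, 'joint_positions': [0.008, 0.372, 1.139, -0.0, 1.631, 0.149]}
```

View pics/f_crop.png

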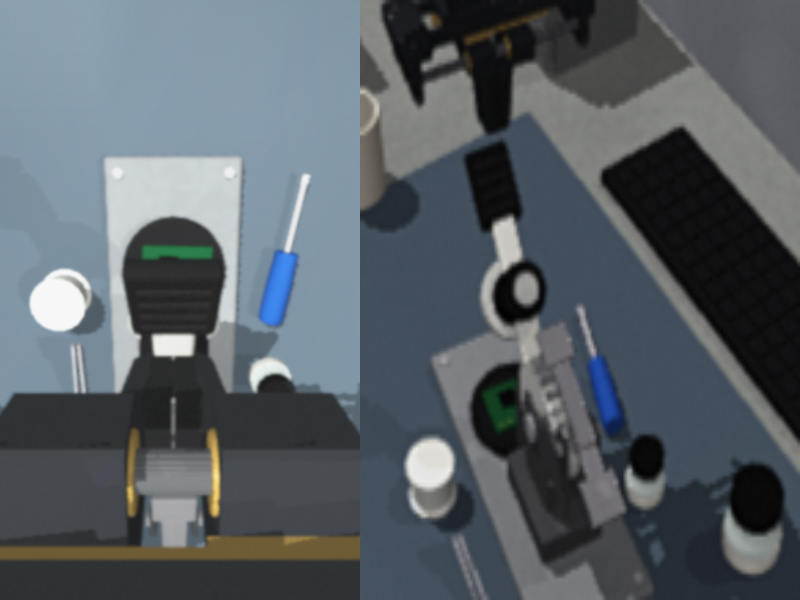

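Run:
```python
from h import *
p,D,K,T=load('wrist','f'); y=np.array([.1417,.98991]); nose=np.array([.5329,-.0089])
for v in range(150,262,6):
    P=dep(K,T,D,315,v); d=P[:2]-nose; print(v,P.round(3),'standy',round(d@y-.046,3),'x',round(d@[y[1],-y[0]],3),p[v,315])
d=np.array([.5506,.1218])-nose; print('tcp stand y',d@y-.046,'x',d@[y[1],-y[0]])
m=(p.max(2)<60); 
for v in (190,205,218):
    c=np.where(m[v,270:370])[0]+270; print(v,c.min(),c.max())
```

```text
150 [0.553 0.137 0.029] standy 0.101 x -0.001 [53 53 54]
156 [0.552 0.128 0.028] standy 0.092 x -0.001 [50 49 51]
162 [0.551 0.119 0.028] standy 0.084 x -0.001 [50 54 53]
168 [0.562 0.199 0.445] standy 0.164 x -0.001 [ 45 128  78]
174 [0.556 0.155 0.255] standy 0.12 x -0.001 [40 42 42]
180 [0.555 0.152 0.258] standy 0.116 x -0.001 [48 48 50]
186 [0.555 0.148 0.26 ] standy 0.113 x -0.001 [45 45 45]
192 [0.554 0.143 0.255] standy 0.107 x -0.001 [39 39 40]
198 [0.553 0.137 0.25 ] standy 0.101 x -0.001 [36 35 35]
204 [0.552 0.131 0.244] standy 0.095 x -0.001 [48 47 48]
210 [0.551 0.124 0.238] standy 0.088 x -0.001 [47 46 47]
216 [0.55  0.116 0.231] standy 0.08 x -0.001 [44 43 45]
222 [0.549 0.108 0.223] standy 0.072 x -0.001 [120 122 117]
228 [0.548 0.099 0.214] standy 0.063 x -0.001 [237 238 233]
234 [0.546 0.09  0.206] standy 0.054 x -0.001 [237 238 233]
240 [0.552 0.131 0.303] standy 0.095 x -0.001 [66 67 65]
246 [0.552 0.131 0.31 ] standy 0.095 x -0.001 [45 45 46]
252 [0.552 0.131 0.316] standy 0.095 x -0.001 [44 45 46]
258 [0.552 0.129 0.318] standy 0.093 x -0.001 [42 42 43]
tcp stand y 0.085889327 x -0.0009987830000000638
190 284 347
205 287 344
218 289 341
```

The fingertips are centred over the paddle (stand x −1 mm, and the leading edge at the paddle's middle, y 95 mm). Coming down now.

play_rows --fingers '[255, 255, 255, 255, 255, 255, 255, 255, 255, 255]' --pt "0 0 1.5" --pt "0 0 1.5" --pt "0 0 1.2" --pt "0 0 0.6" --pt "0 0 0.4" --pt "-0.0 -0.1 0.3" --pt "0 -0.2 0.3" --pt "0 -0.2 0.3" --pt "0 -0.3 0.4" --pt "0 -0.3 0.4" --turn '[0, 0, 0, 0, 0, 0, 0, 0, 0, 0]'

```text
time: 9.95
tcp_pos: [0.5528, 0.1333, 0.2308]
eef_rot: [0.998, -0.07, 0.001, -0.0]
ft_force: [-1.0, -0.5, 5.0]
width: 0.003
```

play_rows --fingers '[255, 255, 255, 255, 255, 255, 255, 255, 255, 255]' --pt "0 -0.4 0.5" --pt "0 -0.4 0.5" --pt "0 -0.3 0.5" --pt "0 -0.3 0.5" --pt "0 -0.3 0.5" --pt "0 -0.3 0.5" --pt "0 -0.3 0.5" --pt "0 -0.2 0.5" --pt "0 -0.2 0.5" --pt "0 -0.2 0.5" --turn '[0, 0, 0, 0, 0, 0, 0, 0, 0, 0]'

```text
time: 10.95
tcp_pos: [0.5567, 0.1623, 0.1796]
eef_rot: [0.998, -0.07, 0.001, -0.0]
ft_force: [0.6, -0.2, 5.3]
width: 0.005
```

play_rows --fingers '[255, 255, 255, 255, 255, 255, 255, 255, 255, 255, 255]' --pt "0 -0.2 0.5" --pt "0 -0.2 0.5" --pt "0 -0.1 0.5" --pt "0 -0.1 0.5" --pt "0 -0.1 0.5" --pt "0 -0.1 0.5" --pt "0 -0.1 0.5" --pt "0 0 0.5" --pt "0 0 0.5" --pt "0 0 0.5" --pt "0 0 0.5" --turn '[0, 0, 0, 0, 0, 0, 0, 0, 0, 0, 0]'

```text
time: 12.05
tcp_pos: [0.5575, 0.1708, 0.1243]
eef_rot: [0.998, -0.07, -0.0, -0.0]
ft_force: [0.2, 3.5, 5.0]
width: 0.001
```

play_rows --fingers '[255, 255, 255, 255, 255]' --pt "0 0 0.2" --pt "0 0 0.2" --pt "0 0 0.1" --pt "0 0 0.1" --pt "0 0 0" --turn '[0, 0, 0, 0, 0]'

```text
time: 12.55
tcp_pos: [0.5575, 0.1706, 0.1186]
eef_rot: [0.998, -0.07, -0.0, 0.0]
ft_force: [0.0, 1.4, 2.7]
width: 0.003
```

play_rows --fingers '[255, 255, 255, 255, 255]' --pt "0 0 0.1" --pt "0 0 0.1" --pt "0 0 0.1" --pt "0 0 0" --pt "0 0 0" --turn '[0, 0, 0, 0, 0]'

```text
time: 13.05
tcp_pos: [0.5576, 0.1707, 0.1162]
eef_rot: [0.998, -0.07, 0.0, 0.0]
ft_force: [-2.5, 3.3, 9.0]
width: 0.007
```

play_rows --fingers '[255, 255, 255, 255]' --pt "0 0 0.1" --pt "0 0 0.1" --pt "0 0 0" --pt "0 0 0" --turn '[0, 0, 0, 0]'

```text
time: 13.45
tcp_pos: [0.5576, 0.1707, 0.116]
eef_rot: [0.998, -0.07, 0.001, -0.0]
ft_force: [-7.3, 2.2, 21.4]
width: 0.006
```

The head is on its stop: z is 0.116 as expected and the force rises without further travel. Now up and over the nose pad.

play_rows --fingers '[255, 255, 255, 255, 255, 255, 255, 255, 255, 255, 255, 255, 255, 255, 255, 255, 255, 255]' --pt "0 0 -0.5" --pt "0 0 -1.5" --pt "0 0 -2.5" --pt "0 0 -3" --pt "0 0 -3" --pt "0 0 -3" --pt "0 0 -3" --pt "0 0.9 0" --pt "0 2.0 0" --pt "0 2.5 0" --pt "0 2.5 0" --pt "0 2.5 0" --pt "0 2.5 0" --pt "0 2.5 0" --pt "0 2.5 0" --pt "0 1.0 0" --pt "0 0 0" --pt "0 0 0" --turn '[0, 0, 0, 0, 0, 0, 0, 0, 0, 0, 0, 0, 0, 0, 0, 0, 0, 0]'

```text
time: 15.25
tcp_pos: [0.531, -0.016, 0.2783]
eef_rot: [0.998, -0.07, -0.0, -0.0]
ft_force: [0.8, -0.0, 0.2]
width: 0.003
```

```bash
python3 snap.py g wrist side
python3 - <<'E'
from h import *
p,D,K,T=load('wrist','g'); q=load('side','g')[0][100:260,240:400,::-1]
cv2.imwrite('pics/g_crop.png',np.hstack([cv2.resize(p[:,200:440,::-1],(360,600)),cv2.resize(q,(440,600))]))
y=np.array([.1417,.98991]); nose=np.array([.5329,-.0089])
for v in range(4,262,7):
    P=dep(K,T,D,315,v); d=P[:2]-nose; print(v,'standy',round(d@y-.046,3),'x',round(d@[y[1],-y[0]],3),'z',P[2].round(3),p[v,315])
E
```

```text
{'time': 15.25, 'tcp_pos': [0.531, -0.016, 0.278], 'eef_rot': [0.998, -0.07, -0.0, -0.0], 'ft_force': [0.798, -0.05, 0.214], 'width': 0.003, 'joint_positions': [-0.253, 0.322, 1.272, 0.0, 1.548, -0.112]}
4 standy 0.111 x -0.001 z 0.117 [246 247 247]
11 standy 0.105 x -0.001 z 0.117 [246 247 247]
18 standy 0.099 x -0.001 z 0.118 [246 247 247]
25 standy 0.094 x -0.001 z 0.118 [246 247 247]
32 standy 0.088 x -0.001 z 0.118 [246 247 247]
39 standy 0.078 x -0.001 z 0.138 [62 62 62]
46 standy 0.073 x -0.001 z 0.138 [65 65 66]
53 standy 0.066 x -0.001 z 0.142 [246 247 247]
60 standy 0.061 x -0.001 z 0.141 [246 247 247]
67 standy 0.055 x -0.001 z 0.142 [246 247 246]
74 standy 0.049 x -0.001 z 0.142 [246 247 247]
81 standy 0.044 x -0.001 z 0.137 [47 47 48]
88 standy 0.038 x -0.001 z 0.137 [47 48 50]
95 standy 0.033 x -0.001 z 0.115 [222 223 217]
102 standy 0.026 x -0.001 z 0.117 [240 242 241]
109 standy 0.019 x -0.001 z 0.117 [246 247 247]
116 standy 0.013 x -0.001 z 0.118 [246 247 247]
123 standy 0.006 x -0.001 z 0.123 [220 222 218]
130 standy 0.002 x -0.001 z 0.152 [199 201 204]
137 standy 
[... 167 characters left out ...]
66 [240 240 241]
165 standy -0.029 x -0.001 z 0.159 [246 247 247]
172 standy -0.033 x -0.001 z 0.171 [221 222 224]
179 standy -0.042 x -0.001 z 0.161 [235 238 234]
186 standy -0.047 x -0.001 z 0.167 [162 162 165]
193 standy -0.046 x -0.001 z 0.191 [178 179 181]
200 standy -0.045 x -0.001 z 0.211 [180 181 184]
207 standy -0.05 x -0.001 z 0.214 [205 206 209]
214 standy -0.056 x -0.001 z 0.212 [204 205 209]
221 standy -0.063 x -0.001 z 0.209 [208 210 212]
228 standy -0.071 x -0.001 z 0.207 [215 216 219]
235 standy -0.08 x -0.001 z 0.199 [215 215 216]
242 standy -0.044 x -0.001 z 0.284 [116 117 119]
249 standy -0.044 x -0.001 z 0.293 [117 118 120]
256 standy -0.045 x -0.001 z 0.297 [114 116 117]
```

View pics/g_crop.png

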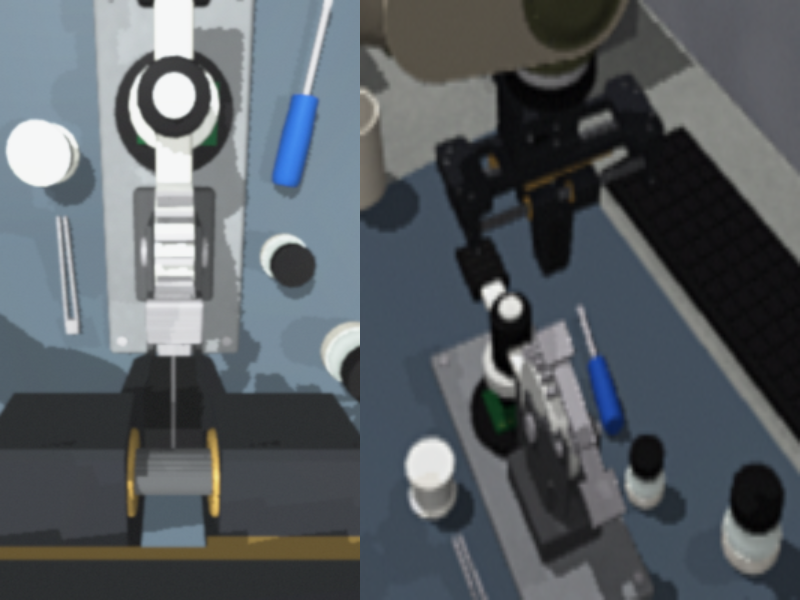

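The head bar reads level (z 0.117 m at y 20 and at y 105 mm) and the pawl is still free, with its nose pad at stand y −45 to −73 mm and z about 0.212. I shift 4 mm inward and press.

play_rows --fingers '[255, 255, 255, 255, 255, 255, 255, 255, 255, 255, 255, 255, 255]' --pt "0 0.4 0" --pt "0 0 1.5" --pt "0 0 2.0" --pt "0 0 1.5" --pt "0 0 0.6" --pt "0 0 0.4" --pt "0 0 0.3" --pt "0 0 0.3" --pt "0 0 0.3" --pt "0 0 0.3" --pt "0 0 0.3" --pt "0 0 0.3" --pt "0 0 0" --turn '[0, 0, 0, 0, 0, 0, 0, 0, 0, 0, 0, 0, 0]'

```text
time: 16.65
tcp_pos: [0.5304, -0.0204, 0.2003]
eef_rot: [0.998, -0.07, -0.0, -0.0]
ft_force: [0.1, 0.2, 0.1]
width: 0.004
```

play_rows --fingers '[255, 255, 255, 255, 255]' --pt "0 0 0.3" --pt "0 0 0.2" --pt "0 0 0.1" --pt "0 0 0" --pt "0 0 0" --turn '[0, 0, 0, 0, 0]'

```text
time: 17.15
tcp_pos: [0.5304, -0.0205, 0.1946]
eef_rot: [0.998, -0.07, -0.0, 0.0]
ft_force: [1.1, 0.2, 0.6]
width: 0.01
```

play_rows --fingers '[255, 255, 255, 255, 255]' --pt "0 0 0.2" --pt "0 0 0.1" --pt "0 0 0.1" --pt "0 0 0" --pt "0 0 0" --turn '[0, 0, 0, 0, 0]'

```text
time: 17.65
tcp_pos: [0.5304, -0.0205, 0.1906]
eef_rot: [0.998, -0.07, -0.0, 0.0]
ft_force: [1.1, 1.1, 1.7]
width: 0.005
```

play_rows --fingers '[255, 255, 255, 255]' --pt "0 0 0.1" --pt "0 0 0.1" --pt "0 0 0" --pt "0 0 0" --turn '[0, 0, 0, 0]'

```text
time: 18.05
tcp_pos: [0.5305, -0.0203, 0.1888]
eef_rot: [0.998, -0.07, 0.0, -0.0]
ft_force: [1.2, 2.1, 3.3]
width: 0.005
```

```bash
python3 snap.py i wrist
python3 - <<'E'
from h import *
p,D,K,T=load('wrist','i')
cv2.imwrite('pics/i_crop.png',cv2.resize(p[100:300,220:420,::-1],(600,600)))
E
```

```text
{'time': 18.05, 'tcp_pos': [0.531, -0.02, 0.189], 'eef_rot': [0.998, -0.07, 0.0, -0.0], 'ft_force': [1.208, 2.124, 3.32], 'width': 0.005, 'joint_positions': [-0.261, 0.39, 1.436, 0.0, 1.316, -0.121]}
```

View pics/i_crop.png

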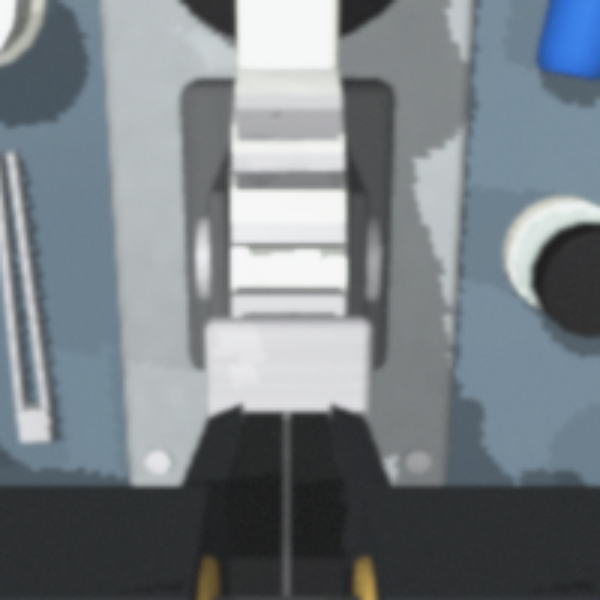

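The pad is now almost flat under the tips. Pressing on to the stop.

play_rows --fingers '[255, 255, 255, 255]' --pt "0 0 0.1" --pt "0 0 0.1" --pt "0 0 0" --pt "0 0 0" --turn '[0, 0, 0, 0]'

```text
time: 18.5
tcp_pos: [0.5307, -0.0202, 0.1883]
eef_rot: [0.998, -0.07, 0.001, 0.0]
ft_force: [-2.6, 4.3, 14.3]
width: 0.002
```

play_rows --fingers '[255, 255, 255, 255]' --pt "0 0 0.1" --pt "0 0 0" --pt "0 0 0" --pt "0 0 0" --turn '[0, 0, 0, 0]'

```text
time: 18.9
tcp_pos: [0.5308, -0.0201, 0.1881]
eef_rot: [0.998, -0.07, 0.002, 0.0]
ft_force: [-6.3, 5.4, 21.0]
width: 0.005
```

play_rows --fingers '[255, 255, 255, 255, 255, 255, 255, 255, 255, 255, 255, 255, 255, 255, 255]' --pt "0 0 -0.5" --pt "0 0 -1.5" --pt "0 0 -3" --pt "0 0 -3" --pt "0 0 -3" --pt "0 0 -3" --pt "0 2.0 0" --pt "0 2.5 0" --pt "0 2.5 0" --pt "0 2.5 0" --pt "0 2.5 0" --pt "0 2.0 0" --pt "0 0 0" --pt "0 0 0" --pt "0 0 0" --turn '[0, 0, 0, 0, 0, 0, 0, 0, 0, 0, 0, 0, 0, 0, 0]'

```text
time: 20.4
tcp_pos: [0.5108, -0.1583, 0.3256]
eef_rot: [0.998, -0.07, -0.0, -0.0]
ft_force: [-0.4, -0.1, 0.7]
width: 0.004
```

```bash
python3 snap.py k wrist side top
python3 - <<'E'
from h import *
p,D,K,T=load('wrist','k'); q=load('side','k')[0][100:260,240:400,::-1]
cv2.imwrite('pics/k_crop.png',np.hstack([cv2.resize(p[:,200:440,::-1],(360,600)),cv2.resize(q,(440,600))]))
y=np.array([.1417,.98991]); nose=np.array([.5329,-.0089])
for v in range(2,200,9):
    P=dep(K,T,D,315,v); d=P[:2]-nose; print(v,'standy',round(d@y-.046,3),'z',P[2].round(3),p[v,315])
a=load('side','a')[0];b=load('side','k')[0]; t=load('top','a')[0];u=load('top','k')[0]
cv2.imwrite('pics/k_cmp.png',np.hstack([cv2.resize(t[140:260,200:390,::-1],(400,300)),cv2.resize(u[140:260,200:390,::-1],(400,300))]))
K,T=load('side','k')[2:]; print(proj(K,T,[*(nose+y*(.145+.046)),.116]))
E
```

```text
{'time': 20.4, 'tcp_pos': [0.511, -0.158, 0.326], 'eef_rot': [0.998, -0.07, -0.0, -0.0], 'ft_force': [-0.442, -0.095, 0.697], 'width': 0.004, 'joint_positions': [-0.522, 0.307, 1.161, -0.0, 1.674, -0.382]}
2 standy -0.039 z 0.19 [237 238 239]
11 standy -0.045 z 0.19 [237 237 239]
20 standy -0.052 z 0.188 [236 237 239]
29 standy -0.058 z 0.188 [207 207 212]
38 standy -0.065 z 0.185 [236 237 238]
47 standy -0.072 z 0.184 [236 236 238]
56 standy -0.079 z 0.183 [234 236 237]
65 standy -0.086 z 0.185 [234 234 236]
74 standy -0.094 z 0.184 [233 234 236]
83 standy -0.101 z 0.185 [232 233 235]
92 standy -0.109 z 0.184 [232 233 235]
101 standy -0.117 z 0.185 [232 233 234]
110 standy -0.125 z 0.185 [215 215 217]
119 standy -0.133 z 0.18 [233 233 235]
128 standy -0.142 z 0.18 [232 233 235]
137 standy -0.15 z 0.18 [246 246 246]
146 standy -0.159 z 0.178 [245 246 246]
155 standy -0.168 z 0.18 [228 230 232]
164 standy -0.177 z 0.179 [227 229 230]
173 standy -0.227 z 0.004 [121 141 157]
182 standy -0.243 z 0.002 [121 141 157]
191 standy -0.258 z 0.003 [120 141 155]
[283.43598743 169.41504311]
```

View pics/k_crop.png

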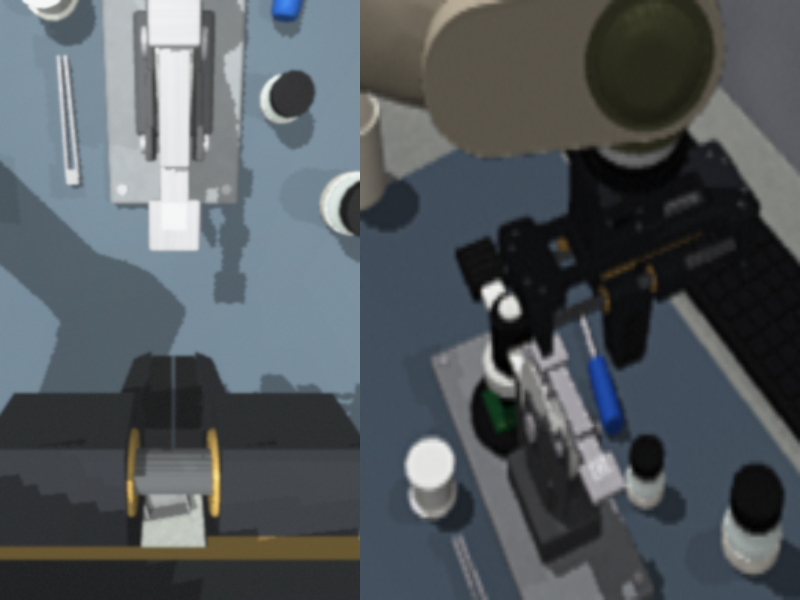

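View pics/k_cmp.png

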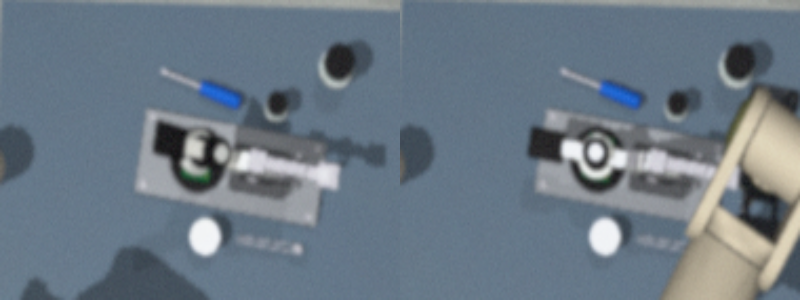

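The pawl beam is flat again: the nose is at 0.189 and the tail at about 0.179, as when engaged. The head is level and the items around the stand have not moved, so I hand the job in.

```bash
python3 -c "
from workcell import robot
print(robot.job_done())"
```

```text
the job is handed in; nothing more can be done
None
```

The head is down level on its stop and the ratchet is locked again. I handed the job in at about 20.5 s, with the arm clear of everything.

1. **Freeing the pawl:** I pressed the tail down until it met its stop at z = 0.160 with 13 N. The pawl beam then sloped about 0.36 rad, so it was fully free.
2. **Lowering the head:** I pushed the paddle down along its arc with about 5 N until it met the stop at z = 0.116. The force rose to 21 N there with no further travel. The head bar then read level, at z = 0.117 both near the hinge and near the paddle.
3. **Locking:** I pressed the nose down to its stop at z = 0.188 with 21 N. Afterwards the nose pad was at 0.188–0.190 and the tail at 0.178–0.180, the engaged heights. If the nose had caught on a tooth tip, it would have sat about 9 mm higher.

The pictures from before and after show the driver, both jars, the spool and the board where they were. The arm partly hid the tweezers in the last top view, but the wrist view showed them beside the stand as before. I did not re-check the mug and parts tray, which are well away from where the arm worked at low height.

Two measurements disagreed slightly. The first top-camera estimate of the stand was a few mm off the wrist view, so I used the wrist view. Depth also put the raised paddle about 7 mm higher than the 0.72 rad figure predicts, which fits the ratchet's play. No check failed.

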